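Draw the brass bar from the jeweller's stock rack

ROBOT

A 6-joint arm with a two-finger parallel gripper is mounted at the origin on the work surface. World frame = base frame: x ahead of the robot, y to its left, z up, the work surface at z = 0. Lengths are in m, angles in rad, forces in N, time in s.
With the tool pointing down it reaches from about 0.3 to 0.875 m from the base axis. Payload 6.4 kg.
Tool frame: the origin (TCP) lies midway between the tips of the shut fingers; the grasp point (between the pads) lies 19 mm behind it; z points along the fingers, y is the line along which they close (so a half turn about z gives the same grasp; the last joint's range is limited). The gripper opens to 85 mm and grips with 20 to 120 N. Pads are 22 mm wide; open, the fingers measure 114 mm over their backs; the gripper's body (76 mm by 85 mm) begins 54 mm behind the grasp point. The pads swing forward as they close: fully open they stand 13 mm farther back than shut.
Start: joints at [-1.417, 0.181, 1.607, -0, 1.354, -0.206], TCP at [0.202, -0.538, 0.231] pointing down, gripper open.
Joint ranges: [-2.99, 2.99], [-0.89, 2.07], [0.3, 2.58], [-1.14, 4.28], [0, 2.63], [-3.12, 3.12]. Speed limits (rad/s): [2.57, 2.57, 3.01, 3.14, 3.14, 3.14].

INTERFACE

Orientations are given as a unit quaternion [w, x, y, z].
In Python, from bench import status, camera, ctrl gives the robot as it stands. The module is installed in compiled form; this text tells all that it offers.
- The arm moves only by the shell command python3 -m handwheel 'ROWS'. ROWS is JSON, a list that holds one entry, the list of rows, each a list of 7 numbers: the opening, from -1 (shut) to 1 (fully open), then the shift along the tool's x, y, z in cm, then the turn, a rotation vector about the tool's x, y, z in degrees. A call has 1 to 10 rows; each row is the pose to reach, as a shift and turn from the pose commanded when the call began, along the tool's axes at that moment; what a row does not reach only later rows make up. A row lasts 1/8 s, in which the tool goes at most 62.5 mm and 10.7 degrees, less where a joint would pass 70% of its speed; a pose out of reach is approached as far as the arm can. A call with a gripper value outside its range is refused whole. The fingers move at their own pace and stop on an object; the grip force is fixed at half the most. Time passes only in rows, so rows that repeat a pose let the fingers close. It gives the time, the measured TCP pose, the force, the opening and the grip force at its end, in the units of the state.
- status.get_obs(): the state, without advancing time (a new reading comes with each control period).
- camera(name): name is "side" or "top"; returns a dict with "frame" (420x560x3 uint8, blue, green, red), "depth" (420x560 float32, m along the optical axis (not along the pixel's ray), 0 where there is no reading), "fx", "fy", "cx", "cy" (pixels), "extrinsics" (4x4, takes a point from camera to world coordinates). Camera axes: x right, y down, z forward; pixel columns grow to the right and rows downward; lengths in m; the calibration is good to about 2 mm. A picture is of the moment at which its call begins.
- ctrl.hand_in(): hands the job in; it is judged then, once.
The state is a dict: "time_s": time; "q": joint angles; "dq": joint speeds; "joint_efforts": joint torques, N m; "eef_pos": TCP position; "eef_rot": TCP orientation; "wrist_force": force on the tool from outside, world axes, zero at the start; "torque": the same for the moment, N m; "opening": opening from 0.0 (shut) to 1.0 (fully open); "grasp_force": force on a finger pad.
Only numpy, scipy, OpenCV 4.12 (cv2) and the standard library are available. Lean on these libraries where they do the work, as an engineer would, in place of code of your own. Each camera call takes 0.05 s, during which the arm holds its last target. There are 200 camera calls.

TASK

Take the brass bar out of the grey stock rack: tip its front end up over the rack's lip while its tail is still under the bridge, then draw it out endwise. Set it down, without dropping it, flat and lengthways along the middle of the green bench pad, let go, and leave the copper bar where it lies in the rack.

Things in the scene. Friction and masses are not known exactly. Their poses are not given: they have to be found in the camera images.
- brass_bar: Loose flat bar of yellow brass, 220 (x) by 16 (y) by 10 (z) mm, 0.3 kg; origin: centre of its underside. Lies flat in the rack, +x end (tail) under the bridge, -x end (front) just behind the lip. Lifted level it meets the bridge before it clears the lip; with the tail kept on the floor the front clears at about 5 degrees of tilt, and the bridge stops it at about 13.
- copper_bar: Bystander: a reddish copper bar of the same size and axes, lying parallel in the rack's other lane, 90 mm from the brass bar centre to centre. Which lane holds which varies.
- rack: Fixed grey rack 250 (x) by 200 (y) mm, origin: centre of underside, z up. Floor 10 mm above the table; bars lie along x in lanes at y = +45, -45 mm. Lip across the -x end, x -125 to -113, top 30 mm above the table. Dark bridge, x 45 to 75, underside 36, top 46 mm up, on posts at y = +-94 mm. Stop across the +x end, x 119 to 125, top 22 mm up. No sides. Lip end points to the robot's right.
- pad: Fixed green bench pad, 300 (its x) x 120 (its y) x 6 mm thick, flat on the table to the right of the rack; origin: centre of its underside; its x is its length.
There are look-alikes about, which are no part of the job. What is shaped like the brass_bar but purple or turquoise is not meant.

How it is judged:
By the outcome, as a careful person would: the job done as asked, in the order asked, and still so for the second after the job is handed in, with the robot touching nothing.
It also fails if it takes over 38 s, if anything falls off the work surface, if the arm or the gripper's body presses on something with over 40 N, if the wrist force passes 120 N, or if a joint passes its speed limit or range.

## Working session

There is one attempt and no reset: what is moved stays moved. The work goes in short steps, Python scripts to look and compute and a shell command to move; the robot and the scene stay as the last step left them, time stands still between calls to the robot, and variables do not carry over. Pictures are saved under pics/ and viewed, at most 10 in all, crops included, and the job is handed in when it is done.

```bash
mkdir -p pics; cat > h.py <<'E'
import numpy as np, cv2
from bench import status, camera, ctrl
def pts(c):
    d=c["depth"]; v,u=np.mgrid[:d.shape[0],:d.shape[1]]
    P=np.stack([(u-c["cx"])/c["fx"]*d,(v-c["cy"])/c["fy"]*d,d,np.ones_like(d)],-1)
    return (P@np.array(c["extrinsics"]).T)[...,:3]
E
python3 - <<'E'
from h import *
o=status.get_obs(); print(o)
for n in("top","side"):
    c=camera(n); cv2.imwrite(f"pics/{n}0.png",c["frame"]); print(n,c["fx"],np.round(c["extrinsics"],3).tolist())
    np.savez(f"{n}0.npz",**c)
E
```

```text
{'time_s': 0.0, 'q': array([-1.41729225e+00,  1.81537894e-01,  1.60799101e+00, -1.82464071e-05,
        1.35377884e+00, -2.06315156e-01]), 'dq': array([-9.23331583e-04, -2.47518888e-04, -6.79164158e-04, -1.12270784e-04,
        1.49164305e-03, -2.97731305e-05]), 'joint_efforts': array([-1.99325106e-03, -4.44871330e+01, -3.51339662e+01, -3.05153280e-04,
        8.98982427e-03,  6.51000491e-06]), 'eef_pos': array([ 0.2023791 , -0.53763269,  0.23039413]), 'eef_rot': array([-8.57479972e-04,  9.83859156e-01,  1.78942522e-01,  1.37368582e-05]), 'wrist_force': array([ 0.80933372, -1.17569431, -1.06161243]), 'torque': array([-0.03030066,  0.01913348,  0.0456126 ]), 'grasp_force': 0.0, 'opening': 1.0019631614279405}
top 498.9949046641228 [[-0.013, -0.998, 0.065, 0.354], [-1.0, 0.013, 0.001, -0.008], [-0.002, -0.065, -0.998, 1.171], [0.0, 0.0, 0.0, 1.0]]
side 509.3431135313427 [[-0.999, -0.034, 0.033, 0.399], [-0.047, 0.766, -0.641, 0.787], [-0.003, -0.642, -0.767, 1.007], [0.0, 0.0, 0.0, 1.0]]
```

View pics/top0.png

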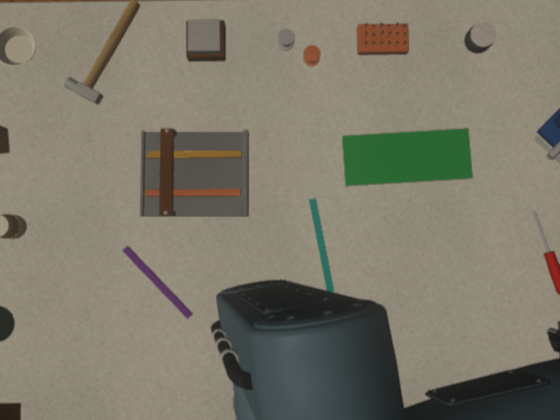

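View pics/side0.png

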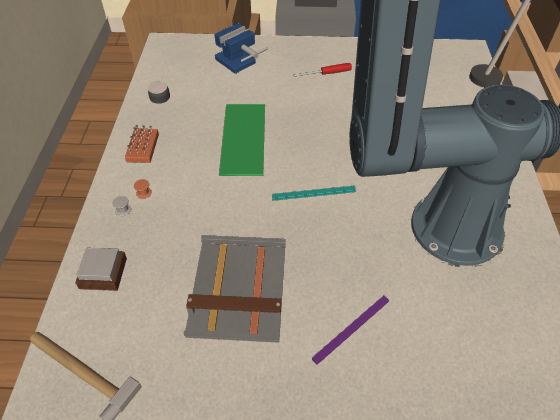

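The top view shows the rack at (195,173): brass at row 154 is the far lane, copper at row 192, the lip at column 247, and the bridge at column 167. The pad is at (407,157). The side view agrees, with brass at (218,288) and the pad at (243,140). The purple and turquoise bars lie apart from these.

```bash
python3 - <<'E'
from h import *
box={"top":dict(rack=(100,240,120,280),pad=(110,200,320,500)),"side":dict(rack=(225,350,170,300),pad=(90,190,200,280))}
for n in box:
    c=dict(np.load(f"{n}0.npz")); P=pts(c); hsv=cv2.cvtColor(c["frame"],cv2.COLOR_BGR2HSV)
    H,S,V=[hsv[...,i].astype(int) for i in range(3)]
    def rep(name,m,b):
        k=np.zeros_like(m); k[b[0]:b[1],b[2]:b[3]]=1; m=(m&k).astype(np.uint8)
        m=cv2.morphologyEx(m,cv2.MORPH_OPEN,np.ones((3,3)))>0
        m&=c["depth"]>0
        X=P[m]; r=cv2.minAreaRect((X[:,:2]*1000).astype(np.float32)); 
        print(n,name,m.sum(),"z med",X[:,2].round(4).mean(),np.median(X[:,2]).round(4),"rect mm",np.round(r[0],1),np.round(r[1],1),round(r[2],2))
        vx=cv2.fitLine((X[:,:2]*1000).astype(np.float32),cv2.DIST_L2,0,.01,.01).ravel(); print("   axis",vx.round(4),"y ext",X[:,1].min().round(4),X[:,1].max().round(4))
    bb=box[n]["rack"]
    rep("brass",(H>14)&(H<30)&(S>110)&(V>80),bb)
    rep("copper",(H<14)&(S>120)&(V>110),bb)
    rep("bridge",(H<14)&(S>60)&(V<90),bb)
    rep("pad",(H>45)&(H<75)&(S>120),box[n]["pad"])
    b=bb
    k=(P[...,2]>0.007)&(P[...,2]<.06); rep("rack",k,b)
E
```

```text
top brass 564 z med 0.02009627659574468 0.0201 rect mm [568.4 198.1] [219.6  19.3] 89.99
   axis [6.100000e-03 1.000000e+00 5.674294e+02 1.875057e+02] y ext 0.0883 0.3079
top copper 531 z med 0.01982128060263653 0.02 rect mm [478.4 202.1] [217.4  14.9] 89.22
   axis [6.800000e-03 1.000000e+00 4.778970e+02 1.869257e+02] y ext 0.0933 0.3107
top bridge 1064 z med 0.04590883458646617 0.046 rect mm [522.6 257.4] [ 30.4 197.4] 89.59
   axis [ 1.000000e+00 -6.300000e-03  5.217694e+02  2.567961e+02] y ext 0.2421 0.2732
top pad 5972 z med 0.006052377762893502 0.006 rect mm [ 557.5 -300.8] [115.1 295.5] 2.7
   axis [ 4.760000e-02 -9.989000e-01  5.571086e+02 -3.007897e+02] y ext -0.4496 -0.1514
top rack 8140 z med 0.01845100737100737 0.0121 rect mm [522.7 197.6] [251.  200.6] 89.27
   axis [ 6.100000e-03 -1.000000e+00  5.211927e+02  1.982664e+02] y ext 0.0714 0.3237
side brass 529 z med 0.020814366729678638 0.0207 rect mm [567.  197.5] [221.1  17.3] 89.72
   axis [5.600000e-03 1.000000e+00 5.667094e+02 1.970068e+02] y ext 0.087 0.308
side copper 509 z med 0.020962278978389 0.021 rect mm [477.2 201.7] [218.7  15.8] 89.42
   axis [7.500000e-03 1.000000e+00 4.770604e+02 2.025512e+02] y ext 0.0924 0.3111
side bridge 347 z med 0.04712334293948128 0.0472 rect mm [473.8 256.6] [ 29.4 101.4] 88.98
   axis [ 9.963000e-01 -8.540000e-02  4.674556e+02  2.561288e+02] y ext 0.2416 0.2715
side pad 2900 z med 0.006906724137931034 0.007 rect mm [ 556.1 -301.1] [118.  304.3] 2.68
   axis [ 4.620000e-02 -9.989000e-01  5.551212e+02 -2.895492e+02] y ext -0.4553 -0.1493
side rack 8955 z med 0.01913683975432719 0.0128 rect mm [522.3 195.9] [254.7 200.4] 89.3
   axis [9.800000e-03 1.000000e+00 5.211344e+02 2.045008e+02] y ext 0.0681 0.3235
```

```bash
cat >> h.py <<'E'
from scipy.spatial.transform import Rotation as Ro
def yp(ya,tilt=0,base=None):
    """tool down, tool y along world angle ya(deg); tilt = front(-y)-up about world tool-y axis"""
    a=np.radians(ya); y=np.array([np.cos(a),np.sin(a),0]); z=np.array([0,0,-1.]); x=np.cross(y,z)
    return Ro.from_rotvec(-np.radians(tilt)*y)*Ro.from_matrix(np.c_[x,y,z])
def go(p,R):
    o=status.get_obs(); q=o["eef_rot"]; R0=Ro.from_quat([q[1],q[2],q[3],q[0]])
    s=R0.inv().apply(np.array(p)-o["eef_pos"])*100; w=np.degrees((R0.inv()*R).as_rotvec())
    print("t",round(o["time_s"],2),"pos",o["eef_pos"].round(4),"F",o["wrist_force"].round(1),"op",round(o["opening"],3),"g",round(o["grasp_force"],1))
    print("row",s.round(2),w.round(2))
E
python3 -c "
from h import *
go([.5673,.18,.13],yp(-.35))"
```

```text
t 0.1 pos [ 0.2024 -0.5377  0.2305] F [-0.5  0.5  0.4] op 0.993 g 0.0
row [ 59.42 -54.31  10.15] [ -0.07  -0.07 -69.04]
```

```bash
python3 -m handwheel '[[[-0.2,59.4,-54.3,5,0,0,-69],[-0.2,59.4,-54.3,5,0,0,-69],[-0.2,59.4,-54.3,5,0,0,-69],[-0.2,59.4,-54.3,5,0,0,-69],[-0.2,59.4,-54.3,5,0,0,-69],[-0.2,59.4,-54.3,5,0,0,-69],[-0.2,59.4,-54.3,5,0,0,-69],[-0.2,59.4,-54.3,5,0,0,-69],[-0.2,59.4,-54.3,5,0,0,-69],[-0.2,59.4,-54.3,5,0,0,-69]]]'; python3 -c "
from h import *
go([.5673,.18,.10],yp(-.35))"
```

```text
time_s: 1.35
eef_pos: [0.4857, 0.0199, 0.1924]
eef_rot: [0.0, 0.709, 0.705, -0.0]
wrist_force: [0.9, -0.5, 0.5]
opening: 0.397
grasp_force: 0.0
t 1.35 pos [0.4857 0.0199 0.1924] F [ 0.9 -0.5  0.5] op 0.397 g 0.0
row [16.06  8.05  9.23] [ 0.01  0.01 -0.02]
```

```bash
python3 -m handwheel '[[[-0.2,16,8,9,0,0,0],[-0.2,16,8,9,0,0,0],[-0.2,16,8,9,0,0,0],[-0.2,16,8,9,0,0,0],[-0.2,16,8,9,0,0,0],[-0.2,16,8,9,0,0,0]]]'; python3 - <<'E'
from h import *
go([.5673,.18,.03],yp(-.35))
ims=[camera(n)["frame"] for n in("top","side")]
cv2.imwrite("pics/a.png",np.hstack([cv2.resize(ims[0][90:260,90:300],(420,340)),cv2.resize(ims[1][150:350,150:330],(378,340))[:, :378]]))
E
```

```text
time_s: 2.1
eef_pos: [0.5665, 0.1762, 0.1034]
eef_rot: [0.0, 0.71, 0.704, 0.0]
wrist_force: [0.5, 0.9, -0.9]
opening: 0.401
grasp_force: 0.0
t 2.1 pos [0.5665 0.1762 0.1034] F [ 0.5  0.9 -0.9] op 0.401 g 0.0
row [0.38 0.07 7.34] [ 0.05  0.01 -0.09]
```

View pics/a.png

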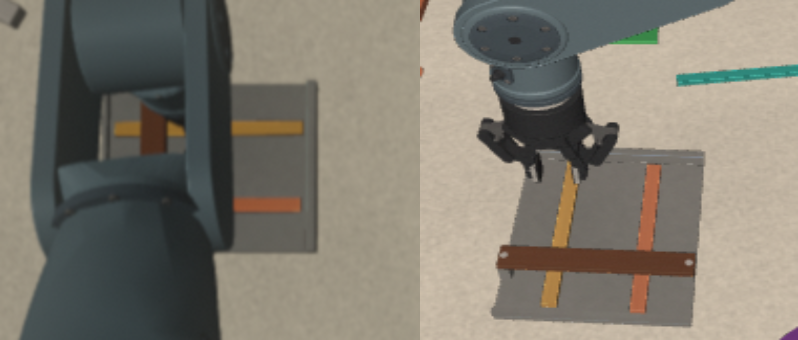

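The crop shows the fingers open on either side of the brass bar, at (556,175) in the side half, clear of the bridge and the copper bar. I'll descend.

```bash
python3 -m handwheel '[[[-0.2,0.2,0.05,6,0,0,-0.1],[-0.2,0.2,0.05,8,0,0,-0.1],[-0.2,0.2,0.05,8,0,0,-0.1],[-0.2,0.2,0.05,8,0,0,-0.1]]]'; python3 - <<'E'
from h import *
go([.5673,.18,.012],yp(-.35))
E
```

```text
time_s: 2.7
eef_pos: [0.5683, 0.1792, 0.0244]
eef_rot: [0.001, 0.709, 0.705, 0.001]
wrist_force: [0.1, -0.6, -0.2]
opening: 0.402
grasp_force: 0.0
t 2.7 pos [0.5683 0.1792 0.0244] F [ 0.1 -0.6 -0.2] op 0.402 g 0.0
row [ 0.08 -0.1   1.24] [ 0.15 -0.02  0.05]
```

```bash
python3 -m handwheel '[[[-0.2,0,0,0.6,0,0,0],[-0.2,0,0,1.1,0,0,0],[-0.2,0,0,1.1,0,0,0],[-1,0,0,1.1,0,0,0],[-1,0,0,1.1,0,0,0],[-1,0,0,1.1,0,0,0],[-1,0,0,1.1,0,0,0],[-1,0,0,1.1,0,0,0]]]'; python3 - <<'E'
from h import *
print(status.get_obs()["wrist_force"])
P=np.array(status.get_obs()["eef_pos"]); print(Ro.from_quat(np.roll(status.get_obs()["eef_rot"],-1)).as_matrix().round(4))
E
```

```text
time_s: 3.7
eef_pos: [0.5672, 0.1794, 0.0119]
eef_rot: [0.0, 0.709, 0.705, 0.0]
wrist_force: [-0.6, -0.1, 4.4]
opening: 0.164
grasp_force: 59.9
[-0.61523127 -0.13320969  4.3716859 ]
[[ 5.e-03  1.e+00  8.e-04]
 [ 1.e+00 -5.e-03  2.e-04]
 [ 2.e-04  8.e-04 -1.e+00]]
```

Gripped at 60 N. Next I tilt about the tail's lower edge, 8° in 2° steps.

```bash
python3 -m handwheel '[[[-1,0.02,0,-0.45,0,-2,0],[-1,0.04,0,-0.9,0,-4,0],[-1,0.09,0,-1.35,0,-6,0],[-1,0.15,0,-1.8,0,-8,0],[-1,0.15,0,-1.8,0,-8,0],[-1,0.15,0,-1.8,0,-8,0]]]'; python3 - <<'E'
from h import *
o=status.get_obs()
print(Ro.from_quat(np.roll(o["eef_rot"],-1)).as_matrix().round(4),o["wrist_force"])
for n in("side","top"):
    c=camera(n);P=pts(c)
    h=cv2.cvtColor(c["frame"],cv2.COLOR_BGR2HSV).astype(int)
    m=(h[...,0]>14)&(h[...,0]<30)&(h[...,1]>110)&(h[...,2]>80)&(abs(P[...,0]-.567)<.02)&(P[...,1]>.05)&(P[...,1]<.33)&(P[...,2]<.08)
    X=P[m]
    print(n,len(X))
    for a in np.arange(.08,.32,.02):
        s=X[(X[:,1]>=a)&(X[:,1]<a+.02)]
        if len(s)>3: print(a.round(2),np.median(s,0).round(4))
    print(X[:,1].min(),X[:,1].max())
E
```

```text
time_s: 4.45
eef_pos: [0.5662, 0.1809, 0.0288]
eef_rot: [0.048, 0.707, 0.704, -0.05]
wrist_force: [-0.0, -1.0, -2.3]
opening: 0.163
grasp_force: 59.1
[[ 0.0048  1.     -0.002 ]
 [ 0.9904 -0.005  -0.1384]
 [-0.1384 -0.0013 -0.9904]] [-0.04055497 -1.0092457  -2.28303716]
side 344
0.16 [0.5691 0.1734 0.0379]
0.18 [0.5652 0.1918 0.0361]
0.2 [0.5649 0.2099 0.0336]
0.22 [0.5646 0.227  0.0319]
0.26 [0.5653 0.2722 0.0251]
0.28 [0.5654 0.2899 0.0235]
0.3 [0.5656 0.3051 0.021 ]
0.16200951382211115 0.3089451481051626
top 344
0.08 [0.5654 0.0951 0.0482]
0.1 [0.5656 0.1109 0.0469]
0.12 [0.5646 0.1297 0.0438]
0.14 [0.5649 0.1502 0.0416]
0.16 [0.5661 0.1692 0.0387]
0.18 [0.5698 0.1824 0.0371]
0.28 [0.5663 0.293  0.0224]
0.3 [0.5662 0.3045 0.0203]
0.09076658983873427 0.30866177720422466
```

Both views put the bar at 7.6° with its tail on the floor and the front's underside at about 38 mm, above the 30 mm lip. I'll draw it out along its own axis.

```bash
python3 -m handwheel '[[[-1,-1,0,0,0,0,0],[-1,-3,0,0,0,0,0],[-1,-5,0,0,0,0,0],[-1,-7.5,0,0,0,0,0],[-1,-10,0,0,0,0,0],[-1,-13,0,0,0,0,0],[-1,-16,0,0,0,0,0],[-1,-19,0,0,0,0,0],[-1,-22,0,0,0,0,0],[-1,-25,0,0,0,0,0]]]'; python3 - <<'E'
from h import *
go([.5566,-.318,.07],yp(2.7))
for n in("top","side"):
    c=camera(n); cv2.imwrite(f"pics/{n}1.png",c["frame"])
E
```

```text
time_s: 5.8
eef_pos: [0.565, -0.0692, 0.0648]
eef_rot: [0.049, 0.708, 0.703, -0.05]
wrist_force: [0.3, 0.6, -3.2]
opening: 0.163
grasp_force: 59.0
t 5.8 pos [ 0.565  -0.0692  0.0648] F [ 0.3  0.6 -3.2] op 0.163 g 59.0
row [-24.71  -0.69   2.95] [-0.21  8.02 -3.05]
```

View pics/side1.png

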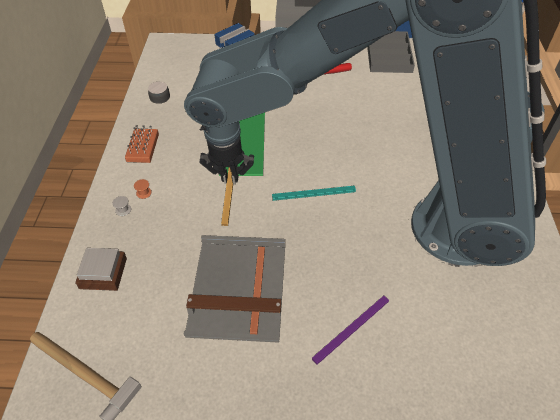

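The bar is out of the rack, with its tail at (225,222) past the lip at row 238. The copper bar lies unmoved at (258,290). Next I carry the bar to the pad and level it.

```bash
python3 -m handwheel '[[[-1,-6,-0.2,0.5,0,2,-1],[-1,-12,-0.4,1,0,4,-2],[-1,-18,-0.6,2,0,6,-3],[-1,-22,-0.6,2.6,0,8,-3],[-1,-24.8,-0.6,3,-0.2,8,-3],[-1,-24.8,-0.6,3,-0.2,8,-3],[-1,-24.8,-0.6,3,-0.2,8,-3]]]'; python3 - <<'E'
from h import *
from h import *
go([.5577,-.3195,.03],yp(2.7))
for n in("side","top"):
    c=camera(n);P=pts(c); cv2.imwrite(f"pics/{n}2.png",c["frame"])
    h=cv2.cvtColor(c["frame"],cv2.COLOR_BGR2HSV).astype(int)
    m=(h[...,0]>14)&(h[...,0]<30)&(h[...,1]>110)&(h[...,2]>80)&(abs(P[...,0]-.56)<.03)&(P[...,1]>-.45)&(P[...,1]<-.15)&(P[...,2]<.12)
    X=P[m]; print(n,len(X))
    for a in np.arange(-.46,-.15,.03):
        s=X[(X[:,1]>=a)&(X[:,1]<a+.03)]
        if len(s)>3: print(a.round(2),np.median(s,0).round(4))
    print(X[:,1].min(),X[:,1].max())
E
```

```text
time_s: 6.78
eef_pos: [0.5577, -0.3159, 0.0688]
eef_rot: [-0.001, 0.69, 0.724, 0.0]
wrist_force: [-0.1, -0.0, -3.6]
opening: 0.162
grasp_force: 59.0
t 6.78 pos [ 0.5577 -0.3159  0.0688] F [-0.1 -0.  -3.6] op 0.162 g 59.0
row [-0.36 -0.01  3.88] [-0.05 -0.06 -0.01]
side 258
-0.4 [ 0.5623 -0.3812  0.0771]
-0.37 [ 0.5614 -0.3547  0.0781]
-0.34 [ 0.5578 -0.3244  0.0778]
-0.31 [ 0.5546 -0.2943  0.0778]
-0.28 [ 0.5544 -0.2653  0.0777]
-0.25 [ 0.5515 -0.2351  0.0781]
-0.22 [ 0.552  -0.2032  0.0767]
-0.19 [ 0.5496 -0.187   0.0761]
-0.39092411903400226 -0.18509902312652238
top 251
-0.43 [ 0.5558 -0.4031  0.0775]
-0.4 [ 0.5534 -0.3974  0.0776]
-0.28 [ 0.5579 -0.2556  0.0759]
-0.25 [ 0.5534 -0.2349  0.0765]
-0.22 [ 0.5519 -0.2058  0.0763]
-0.19 [ 0.552  -0.1884  0.0757]
-0.4057329802298427 -0.18596418639934448
```

```bash
python3 -m handwheel '[[[-1,-0.4,0.05,2,0,0,0],[-1,-0.4,0.05,4,0,0,0],[-1,-0.4,0.05,5.2,0,0,0],[-1,-0.4,0.05,5.6,0,0,0],[-1,-0.4,0.05,5.7,0,0,0],[-1,-0.4,0.05,5.8,0,0,0],[-1,-0.4,0.05,5.8,0,0,0]]]'
```

```text
time_s: 7.75
eef_pos: [0.5594, -0.3207, 0.0117]
eef_rot: [0.0, 0.69, 0.724, -0.0]
wrist_force: [0.0, -0.2, -3.7]
opening: 0.159
grasp_force: 59.0
```

```bash
python3 -m handwheel '[[[-1,0,-0.1,0.1,0,0,0],[-1,0,-0.1,0.2,0,0,0],[-1,0,-0.1,0.25,0,0,0],[-1,0,-0.1,0.3,0,0,0],[-1,0,-0.1,0.3,0,0,0]]]'
```

```text
time_s: 8.38
eef_pos: [0.558, -0.3205, 0.0081]
eef_rot: [-0.0, 0.69, 0.724, -0.0]
wrist_force: [-1.1, 0.0, -3.0]
opening: 0.162
grasp_force: 59.0
```

```bash
python3 -m handwheel '[[[-1,0,0,0.05,0,0,0],[-1,0,0,0.1,0,0,0],[-1,0,0,0.1,0,0,0]]]'
```

```text
time_s: 8.75
eef_pos: [0.5581, -0.3205, 0.0079]
eef_rot: [-0.0, 0.69, 0.724, -0.0]
wrist_force: [-4.3, 2.3, 6.3]
opening: 0.163
grasp_force: 60.0
```

Contact: the vertical force went from −3.5 to +6.3 N. I'll release and retreat upward.

```bash
python3 -m handwheel '[[[-0.6,0,0,0,0,0,0],[-0.2,0,0,0,0,0,0],[-0.2,0,0,0,0,0,0],[-0.2,0,0,-1,0,0,0],[-0.2,0,0,-4,0,0,0],[-0.2,0,0,-9,0,0,0],[-0.2,0,0,-14,0,0,0],[-0.2,0,0,-14,0,0,0],[-0.2,0,0,-14,0,0,0]]]'; python3 -m handwheel '[[[-0.2,0,-5,-2,0,0,0],[-0.2,0,-10,-4,0,0,0],[-0.2,0,-15,-4,0,0,0],[-0.2,0,-18,-4,0,0,0],[-0.2,0,-18,-4,0,0,0]]]'; python3 - <<'E'
from h import *
for n in("side","top"):
    c=camera(n);P=pts(c); cv2.imwrite(f"pics/{n}3.png",c["frame"])
    h=cv2.cvtColor(c["frame"],cv2.COLOR_BGR2HSV).astype(int)
    def rep(nm,m):
        X=P[m&(c["depth"]>0)]
        if len(X)<20: return
        r=cv2.minAreaRect((X[:,:2]*1000).astype(np.float32)); print(n,nm,len(X),np.round(r[0],1),np.round(r[1],1),round(r[2],2),np.percentile(X[:,2],[5,50,95]).round(4),cv2.fitLine((X[:,:2]*1000).astype(np.float32),2,0,.01,.01).ravel().round(3))
    w=(abs(P[...,0]-.557)<.08)&(abs(P[...,1]+.3)<.18)&(P[...,2]<.04)
    rep("brass",w&(h[...,0]>14)&(h[...,0]<30)&(h[...,1]>110)&(h[...,2]>80))
    rep("pad",w&(h[...,0]>45)&(h[...,0]<75)&(h[...,1]>120))
    w=(abs(P[...,0]-.477)<.03)&(abs(P[...,1]-.2)<.15)&(P[...,2]<.04)
    rep("copper",w&(h[...,0]<14)&(h[...,1]>120)&(h[...,2]>110))
E
```

```text
time_s: 9.88
eef_pos: [0.5579, -0.3204, 0.1474]
eef_rot: [0.0, 0.69, 0.724, -0.0]
wrist_force: [-0.3, 0.2, -0.7]
opening: 0.398
grasp_force: 0.0
time_s: 10.5
eef_pos: [0.3761, -0.3283, 0.1856]
eef_rot: [-0.002, 0.691, 0.723, 0.0]
wrist_force: [0.3, 0.8, 0.0]
opening: 0.398
grasp_force: 0.0
side brass 299 [ 555.6 -301.2] [ 15.6 223.7] 2.71 [0.0128 0.0166 0.0208] [ 4.60000e-02 -9.99000e-01  5.55026e+02 -2.92248e+02]
side pad 2543 [ 556.5 -302. ] [118.7 307. ] 2.64 [0.0033 0.0068 0.0106] [ 4.60000e-02 -9.99000e-01  5.54991e+02 -2.87027e+02]
side copper 514 [476.1 201.6] [219.8  17.8] 89.64 [0.0176 0.0209 0.0243] [7.00000e-03 1.00000e+00 4.77036e+02 2.03162e+02]
top brass 645 [ 557.6 -301.8] [ 19.1 219.9] 2.55 [0.0113 0.0159 0.0196] [ 4.5000e-02 -9.9900e-01  5.5666e+02 -3.0059e+02]
top pad 5204 [ 557.3 -301.1] [115.4 296.5] 2.77 [0.0023 0.006  0.0098] [ 4.70000e-02 -9.99000e-01  5.56882e+02 -3.00476e+02]
top copper 539 [478.8 201.8] [216.7  15.6] 89.25 [0.0163 0.0198 0.0236] [8.00000e-03 1.00000e+00 4.77964e+02 1.87307e+02]
```

View pics/side3.png

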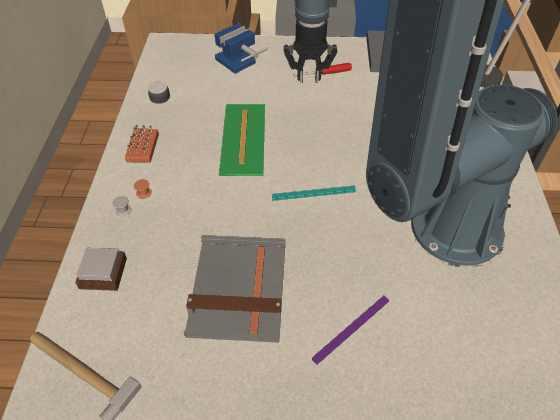

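The brass bar lies flat along the middle of the pad at (243,137), within about 1 mm and 0.2°. The copper bar is unmoved and the gripper is clear.

```bash
python3 -c "
from bench import ctrl
print(ctrl.hand_in())"
```

```text
the job is handed in; nothing more can be done
None
```

I tipped the brass bar over the lip and drew it out endwise. It now lies released, flat and lengthways, along the middle of the green pad, the copper bar is still in its lane, and the job was handed in at about 11 s of the 38 s allowed.

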